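# One dust sweep with the swing brush

## Task

Give the clear record one dust sweep: with a fingertip push the boom of the swing brush inward until the brush stands centred over the platter's spindle, let it stand there for a second without running well past, then push the boom back out until it rests against its rubber stop post, and leave it there. Only push the boom sideways, never lift it off its seat; do not touch the record, and leave the knob, the tin cap and the cork pad where they are.

Things in the scene. Friction and masses are not known exactly. Their poses are not given: they have to be found in the camera images.
- boom (a joint): Swing angle of the boom about its upright pivot, rad. 0 = parked against the rubber stop post; grows as the boom swings inward (clockwise from above); at 0.857 the brush is centred over the spindle; hard limit 1.40. Friction of 0.15 N m (about 1 N at the brush) keeps the boom where it is left; it hardly coasts. It starts between 0.10 and 0.45.
- boom_lift (a joint): How far the boom has been lifted up off its seat on the pivot, m. 0 = seated by its own weight (0.2 to 0.4 kg), at most 0.03.
- pivot (a point): Point on the boom's upright pivot axis, 93 mm above the table, at mid-height of the boom: a level aluminium bar 12 mm wide, 16 mm high (85 to 101 mm above the table), reaching 235 mm from the axis, past the brush, and 50 mm behind it, with a round steel counterweight there (top at 108 mm). The hub round the pivot is 38 mm in diameter, its top 112 mm above the table.
- stop_post (a point): Top centre of the fixed upright rubber stop post, 12 mm in diameter, 100 mm above the table, 91 mm from the pivot axis, on the outer side of the boom: the boom's flank meets it when parked.
- brush (a point): Centre of the brush's dark wooden block under the bar, 198.5 mm from the pivot axis: 64 mm along the boom, 24 mm wide, 18 mm high (67 to 85 mm above the table; point at 76 mm). Pale goat hair hangs below it to 38 mm above the table. Block and bar can be pushed on either flank. x axis: along the boom towards the pivot; z up.
- spindle (a point): Tip of the thin steel spindle (6 mm in diameter) at the centre of the round platter, 46 mm above the table, 198.5 mm from the pivot axis. The platter is 184 mm in diameter, its top (black ribbed mat, cork centre) 34 mm above the table. The grey steel deck below, 380 x 440 mm and 20 mm high, is fixed, but placed and turned differently each time.
- record_mid (a point): Centre of the loose clear acrylic record, 175 mm in diameter, 3 mm thick, lying on the platter round the spindle; its top is 37 mm above the table.
- knob_mid (a point): Middle of the loose spare black bakelite knob standing on the deck: 38 mm in diameter at its foot, 24 mm high (point 12 mm above the deck).
- cap_mid (a point): Middle of the loose tin dust cap standing on the deck, an open shallow cup 52 mm in diameter and 16 mm high (point 8 mm above the deck).
- pad_mid (a point): Middle of the loose cork platter pad lying on the deck, a disc 70 mm in diameter and 5 mm thick.

How it is judged (in metres and radians):
On the way, in this order (a step that is already met when the one before it is completed fails the run):
1. the brush stands still, centred over the spindle (horizontal distance between brush and spindle below 0.01 m and velocity of joint boom between -0.15 and 0.15 rad/s), for 0.5 s.
2. the boom is back against its stop post (value of joint boom below 0.03 rad), for 0.2 s.
At the end, for the whole second after the job is handed in: The boom is back within 0.03 rad (6 mm at the brush) of its rubber stop, at rest and seated on its pivot, after the brush has stood still within 10 mm of the spindle's axis for half a second; the record is within 12 mm, and the knob, cap and pad within 15 mm, of where they began (value of joint boom below 0.03 rad and velocity of joint boom between -0.05 and 0.05 rad/s and value of joint boom_lift below 0.003 m and distance of record_mid from where it was at the start of the episode below 0.012 m and distance of each of knob_mid, cap_mid, pad_mid from where it was at the start of the episode below 0.015 m); the robot touches nothing.
It fails at once if the brush ran more than about 30 mm past the spindle (value of joint boom above 1.01 rad).
It fails at once if the boom was lifted off its seat by more than 6 mm (value of joint boom_lift above 0.006 m).
It fails at once if the robot touched the record (contact force between any of the fingers, the arm and record above 0.3 N).
It fails at once if the record, knob, cap or pad was moved (not (distance of record_mid from where it was at the start of the episode below 0.012 m and distance of each of knob_mid, cap_mid, pad_mid from where it was at the start of the episode below 0.015 m)).
It also fails if it takes over 58 s, if anything falls off the work surface, if the arm or the gripper's body presses on something with over 40 N, if the wrist force passes 120 N, or if a joint passes its speed limit or range.

## Robot

A 6-joint arm with a two-finger parallel gripper is mounted at the origin on the work surface. World frame = base frame: x ahead of the robot, y to its left, z up, the work surface at z = 0. Lengths are in mm, angles in degrees, forces in N, time in s.
With the tool pointing down it reaches from about 350 to 850 mm from the base axis. Payload 8.1 kg.
Tool frame: the origin (TCP) lies at the centre of the arm's flange, where the gripper is bolted on; the fingertips stand 173 mm ahead of it and the grasp point (between the pads) lies 155 mm ahead of it; z points along the fingers, y is the line along which they close (so a half turn about z gives the same grasp; the last joint's range is limited). The gripper opens to 85 mm and grips with 20 to 120 N. Pads are 22 mm wide; open, the fingers measure 114 mm over their backs; the gripper's body (76 mm by 85 mm) begins 54 mm behind the grasp point. The pads swing forward as they close: fully open they stand 13 mm farther back than shut.
Start: joints at [70.164, 7.471, 85.268, -0, 87.261, -4.893], TCP at [154.69, 579.722, 404.692] pointing down, gripper open.
Joint ranges: [-169.43, 169.43], [-51.17, 129.36], [1.28, 143.12], [-76.62, 256.62], [0, 156.53], [-152.29, 152.29]. Speed limits (degrees/s): [136.94, 136.94, 159.86, 180, 180, 180].

## Interface

Orientations are given as [roll, pitch, yaw] about the fixed x, y, z axes, in that order (R = Rz(yaw) Ry(pitch) Rx(roll)).
In Python, from bench import * gives the robot as it stands.
- The arm moves only by the shell command python3 -m jog 'ROWS' [FORCE]. ROWS is text: rows parted by semicolons, each of 7 numbers parted by spaces: the shift along the tool's x, y, z scaled (see below), then the turn, a rotation vector about the tool's x, y, z scaled (see below), then the closure, from -1 (fully open) to 1 (shut). In form: tx ty tz wx wy wz hand; .... A call has 1 to 5 rows; each row shifts and turns the commanded pose from where the row before left it, along the tool's axes as they then stand; what a row does not reach is not made up. The controller multiplies each number of a shift by 0.1 m and each number of a turn by 60 degrees. A row lasts 1/8 s, in which the tool goes at most 62.5 mm and 10.7 degrees, less where a joint would pass 70% of its speed; a pose out of reach is approached as far as the arm can. A call with a number of a shift or a turn outside -1 to 1 is refused whole. A call with a gripper value outside its range is refused whole. The fingers move at their own pace and stop on an object; FORCE is the grip in N (left out, the last holds). Time passes only in rows, so rows that do not move let the fingers close. It gives the time, the measured TCP pose, the force, the opening and the grip force at its end, in the units of the state.
- sense(): the state, without advancing time (a new reading comes with each control period).
- snapshot(name): name is "side" or "top" or "wrist"; returns a dict with "img" (384x512x3 uint8, red, green, blue), "fx", "fy", "cx", "cy" (pixels), "extrinsics" (4x4, takes a point from camera to world coordinates). Camera axes: x right, y down, z forward; pixel columns grow to the right and rows downward; lengths in mm; the calibration is good to about 2 mm. A picture is of the moment at which its call begins. There is no depth.
- hand_in(): hands the job in; it is judged then, once.
The state is a dict: "time": time; "joint_pos": joint angles; "qd": joint speeds; "joint_efforts": joint torques, N m; "tool_pos": TCP position; "tcp_rot": TCP orientation; "ft_force": force on the tool from outside, world axes, zero at the start; "wrist_torque": the same for the moment, N m; "finger_gap": finger opening in mm; "grip_force": force on a finger pad.
Only numpy, scipy, OpenCV 4.12 (cv2) and the standard library are available. Lean on these libraries where they do the work, as an engineer would, in place of code of your own. Each camera call takes 0.05 s, during which the arm holds its last target. There are 200 camera calls.

## Working session

There is one attempt and no reset: what is moved stays moved. The work goes in short steps, Python scripts to look and compute and a shell command to move; the robot and the scene stay as the last step left them, time stands still between calls to the robot, and variables do not carry over. Pictures are saved under pics/ and viewed, at most 10 in all, crops included, and the job is handed in when it is done.

```bash
mkdir -p pics; python3 - <<'E'
from bench import *
import cv2,numpy as np
for n in ("top","side"):
    s=snapshot(n); cv2.imwrite(f"pics/{n}0.png",s["img"][:,:,::-1]); print(n,s["fx"],s["fy"],s["cx"],s["cy"],np.round(s["extrinsics"],3).tolist())
s=sense();print(s["time"],s["tool_pos"],s["tcp_rot"],s["finger_gap"],s["ft_force"])
E
```

```text
top 431.7114926032663 431.7114926032663 255.67787622292843 192.58139342237766 [[0.023, -0.997, 0.078, 540.572], [-1.0, -0.023, 0.004, 65.124], [-0.002, -0.078, -0.997, 912.282], [0.0, 0.0, 0.0, 1.0]]
side 428.01090555690945 428.01090555690945 252.55140824571592 187.06889659285793 [[0.81, -0.432, 0.396, 237.279], [-0.586, -0.58, 0.566, -450.859], [-0.014, -0.69, -0.723, 764.959], [0.0, 0.0, 0.0, 1.0]]
0.1 [154.60649491 579.52259066 403.73644705] [-1.79904493e+02 -8.44191828e-03  1.65056837e+02] 85.38593163400598 [ 0.19128121  0.1075096  -0.19317152]
```

View pics/top0.png

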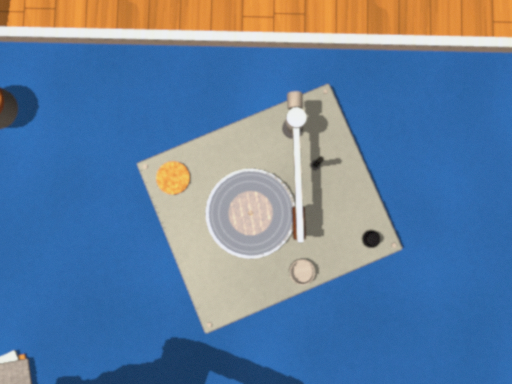

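View pics/side0.png

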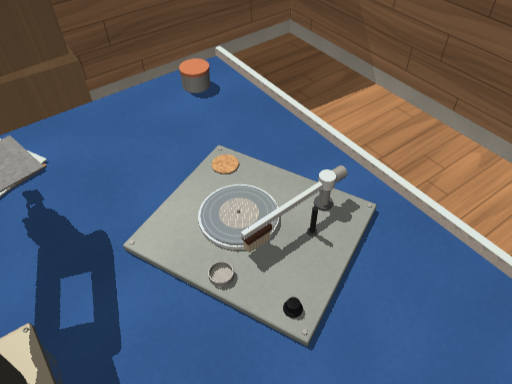

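Top view: hub at about (297,117), bar tip (300,242), stop post (317,162), platter centre (250,213), cap (303,270), knob (372,239), pad (173,178). The side view agrees: the post is on the right of the boom and the brush is at the platter's edge.

```bash
cat > h.py <<'E'
from bench import *
import cv2,numpy as np
def ray(s,u,v,z):
    E=np.array(s["extrinsics"]);d=E[:3,:3]@[(u-s["cx"])/s["fx"],(v-s["cy"])/s["fy"],1];o=E[:3,3]
    return o+d*(z-o[2])/d[2]
def proj(s,p):
    E=np.array(s["extrinsics"]);c=E[:3,:3].T@(np.array(p)-E[:3,3]);return np.array([s["fx"]*c[0]/c[2]+s["cx"],s["fy"]*c[1]/c[2]+s["cy"]])
def look():
    "pivot, spindle, boom direction from top view"
    s=snapshot("top");return s
def blob(mask,u,v,r):
    m=np.zeros_like(mask);cv2.circle(m,(u,v),r,255,-1);ys,xs=np.nonzero(mask&m);return xs.mean(),ys.mean(),len(xs)
E
python3 - <<'E'
from h import *
s=snapshot("top");im=s["img"];hsv=cv2.cvtColor(im,cv2.COLOR_RGB2HSV)
white=((im.min(2)>215)*255).astype(np.uint8)
hub=blob(white,297,117,12);print("hub",hub)
# bar centre by rows
bar=[]
for v in range(140,240,4):
    x=np.nonzero(white[v,285:312])[0]+285
    if len(x)>3: bar.append((x.mean(),v,len(x)))
print(np.round(bar[::5],1).tolist())
ends=np.nonzero(white[200:260,296:306].any(1))[0].max()+200;print("end row",ends)
P=ray(s,hub[0],hub[1],112)
B=np.array([ray(s,u,v,101)[:2] for u,v,_ in bar])
vx,vy,x0,y0=cv2.fitLine(B.astype(np.float32),cv2.DIST_L2,0,.1,.1).ravel();d=np.array([vx,vy]);d*=-np.sign(d[0])
off=(P[:2]-[x0,y0])@[-d[1],d[0]]
end=ray(s,300,ends+.5,101);print("pivot",P,"dir",d,"off",off,"reach",np.linalg.norm(end[:2]-P[:2]))
dark=((im.max(2)<60)*255).astype(np.uint8)
for n,u,v,r,z in(("post",317,162,8,100),("knob",372,239,14,44)):
    b=blob(dark,u,v,r);q=ray(s,b[0],b[1],z);print(n,b,q,np.linalg.norm(q[:2]-P[:2]))
# platter cork centre, platter rim
m=((hsv[...,2]>0)&(im[...,0].astype(int)-im[...,2]>12)).astype(np.uint8)*255
c=blob(m,250,213,26);q=ray(s,c[0],c[1],34);print("cork",c,q,np.linalg.norm(q[:2]-P[:2]))
for n,u,v,z in(("cap",303,270,36),("pad",173,178,25)):print(n,ray(s,u,v,z))
side=snapshot("side")
for n,p in(("P",P),("spindle",[q[0],q[1],46]),("end",end)):print(n,"side px",proj(side,p))
a=lambda w:np.degrees(np.arctan2(w[1],w[0]))
print("boom deg",a(d),"spindle deg",a(q[:2]-P[:2]))
cv2.imwrite("pics/topcrop.png",cv2.resize(im[70:290,130:410],None,fx=2.7,fy=2.7,interpolation=2)[:,:,::-1])
E
```

```text
hub (np.float64(295.93454545454546), np.float64(116.98181818181818), 275)
[[296.0, 140.0, 5.0], [297.0, 160.0, 5.0], [297.5, 180.0, 6.0], [298.5, 200.0, 6.0], [299.0, 220.0, 5.0]]
end row 241
pivot [747.63205976  -4.3125771  112.        ] dir [-0.9987848 -0.0492845] off -0.1834101234118754 reach 233.82593071169796
post (np.float64(316.6923076923077), np.float64(162.7076923076923), 65) [663.41752176 -46.09700031 100.        ] 94.01077828702638
knob (np.float64(371.1182266009852), np.float64(238.33497536945814), 203) [ 521.83593476 -164.36237912   44.        ] 276.7667414876995
cork (np.float64(250.29641693811075), np.float64(212.671661237785), 1535) [567.89144319  78.56762933  34.        ] 197.92882018604539
cap [455.27073586 -29.98629453  36.        ]
pad [636.14590239 240.21816823  25.        ]
P side px [327.00526013 173.7774253 ]
spindle side px [238.15200617 207.93713417]
end side px [242.00940794 231.53195068]
boom deg -177.17505 spindle deg 155.24509789844006
```

View pics/topcrop.png

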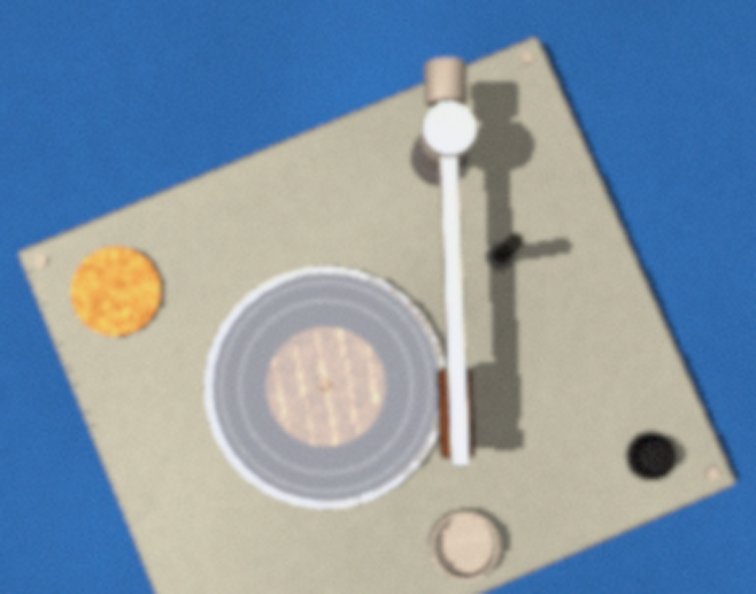

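Pivot, spindle (197.9 mm from the pivot axis, given 198.5) and bar reach (234 mm, given 235) all check out. The boom is at about 0.376 rad. I'll close the fingers, turn the tool to yaw 180 and travel to the outer side of the boom.

```bash
python3 -m jog '0 0 0 0 0 -0.125 1; 0 0 0 0 0 -0.124 1; 0 0 0 0 0 0 1' 30; python3 -m jog '-0.3 -0.42 0 0 0 0 1; -0.3 -0.42 0 0 0 0 1; -0.3 -0.42 0 0 0 0 1; -0.3 -0.42 0 0 0 0 1; -0.3 -0.42 0 0 0 0 1';python3 -m jog '-0.3 -0.42 0 0 0 0 1; -0.3 -0.42 0 0 0 0 1; -0.3 -0.42 0 0 0 0 1; -0.3 -0.42 0 0 0 0 1; -0.3 -0.42 0 0 0 0 1';python3 -m jog '-0.3 -0.42 0 0 0 0 1; -0.3 -0.42 0 0 0 0 1; -0.3 -0.42 0 0 0 0 1; -0.3 -0.42 0 0 0 0 1; 0 0 0 0 0 0 1'
```

```text
time: 0.57
tool_pos: [154.7, 579.7, 404.4]
tcp_rot: [-180.0, -0.0, 180.0]
ft_force: [0.5, 0.2, -0.5]
finger_gap: 32.0
grip_force: 0.0
time: 1.2
tool_pos: [305.3, 368.3, 404.7]
tcp_rot: [180.0, 0.0, 179.8]
ft_force: [0.9, 0.7, -0.8]
finger_gap: -0.1
grip_force: 0.0
time: 1.82
tool_pos: [455.3, 158.2, 404.8]
tcp_rot: [180.0, 0.0, 179.8]
ft_force: [0.2, 0.3, -0.0]
finger_gap: -0.2
grip_force: 0.0
time: 2.45
tool_pos: [575.8, -11.3, 403.9]
tcp_rot: [-180.0, -0.0, 179.6]
ft_force: [-0.3, 0.0, -0.3]
finger_gap: -0.1
grip_force: 0.0
```

```bash
python3 -m jog '-0.2 -0.22 0 0 0 0 1; -0.19 -0.22 0 0 0 0 1; 0 0 0.4 0 0 0 1; 0 0 0.4 0 0 0 1; 0 0 0.3 0 0 0 1'; python3 - <<'E'
from h import *
s=snapshot("side");print(sense()["tool_pos"]);cv2.imwrite("pics/side1.png",s["img"][:,:,::-1])
s=snapshot("top");cv2.imwrite("pics/both1.png",np.hstack([s["img"][60:300,120:420,::-1]]) if 0 else cv2.resize(np.hstack([snapshot("side")["img"][100:350,130:400],s["img"][60:310,140:410]]),None,fx=1.45,fy=1.45)[:,:,::-1])
E
```

```text
time: 3.08
tool_pos: [612.8, -51.4, 292.6]
tcp_rot: [180.0, -0.1, 179.9]
ft_force: [-0.4, -0.2, 0.4]
finger_gap: 0.1
grip_force: 0.0
[611.47779284 -51.13994712 288.09363017]
```

View pics/both1.png

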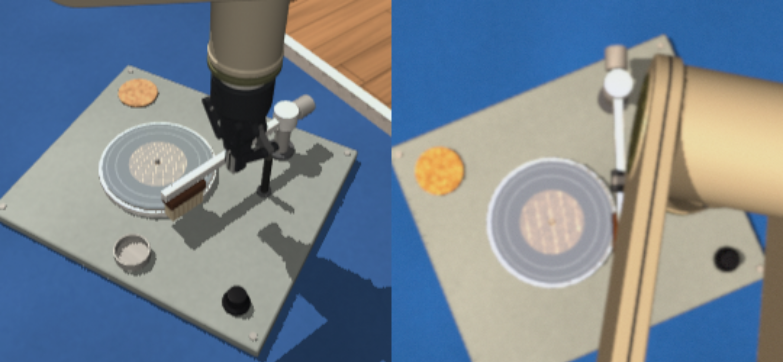

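The finger hangs on the outer side of the bar, clear of the post. The side view shows the bar well, while the arm hides much of the top view. Next I lower the finger and push in, stopping about 12 mm short.

```bash
python3 -m jog '-0.03 0 0.35 0 0 0 1; 0 0 0 0 0 0 1';  python3 -m jog '0 0.08 0 0 0 0 1; 0 0.08 0 0 0 0 1; 0 0.08 0 0 0 0 1; 0 0.08 0 0 0 0 1; 0 0.08 0 0 0 0 1'; python3 -m jog '0 0.06 0 0 0 0 1; 0 0.06 0 0 0 0 1; 0 0.06 0 0 0 0 1; 0 0.06 0 0 0 0 1; 0 0 0 0 0 0 1';python3 - <<'E'
from h import *
s=snapshot("side");cv2.imwrite("pics/side2.png",cv2.resize(s["img"][100:350,130:400],None,fx=2.2,fy=2.2,interpolation=2)[:,:,::-1])
E
```

```text
time: 3.48
tool_pos: [616.0, -51.8, 259.0]
tcp_rot: [180.0, -0.2, 180.0]
ft_force: [-0.3, 0.3, 0.4]
finger_gap: -0.1
grip_force: 0.0
time: 4.1
tool_pos: [616.8, -11.8, 260.1]
tcp_rot: [-180.0, 0.0, 180.0]
ft_force: [1.1, -1.6, 1.4]
finger_gap: 0.0
grip_force: 0.8
time: 4.72
tool_pos: [616.5, 12.3, 259.5]
tcp_rot: [180.0, -0.0, -180.0]
ft_force: [-0.8, 0.1, 0.1]
finger_gap: -0.1
grip_force: 0.0
```

View pics/side2.png

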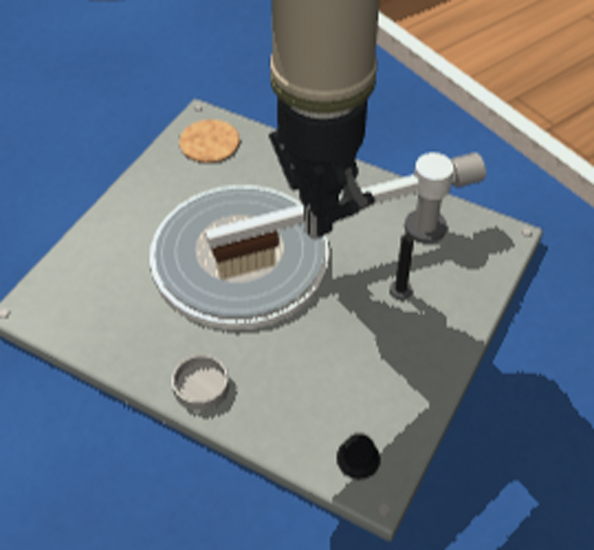

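The boom has swung well in. The bar's top runs from the end at about (209,233) to the finger at about (305,210) in the crop. I'll measure its angle from the bar's white top in the side view.

```bash
cat >> h.py <<'E'
P0=np.array([747.63,-4.31]);S0=np.array([567.89,78.57])
def boom(u0,u1,v0,v1):
    "boom angle from the bar's white top in the side view, box u0..u1,v0..v1"
    s=snapshot("side");im=s["img"];w=im.min(2)>205
    pts=[]
    for v,u in zip(*np.nonzero(w)):
        if u0<=u<u1 and v0<=v<v1:
            q=ray(s,u,v,101)[:2]; pts.append(q)
    pts=np.array(pts)-P0; r=np.hypot(*pts.T); a=np.degrees(np.unwrap(np.arctan2(pts[:,1],pts[:,0])))%360
    asp=np.degrees(np.arctan2(*(S0-P0)[::-1]))
    med=np.median(a); th=.857-np.radians(med-asp)
    return dict(n=len(r),rmin=r.min(),rmax=r.max(),deg=med,spread=np.percentile(a,[10,90]),theta=th,brush_off=198.5*(th-.857))
E
python3 - <<'E'
from h import *
print(boom(222,266,190,212), sense()["tool_pos"])
E
```

```text
{'n': 170, 'rmin': np.float64(140.49447204196463), 'rmax': np.float64(235.24000230966172), 'deg': np.float64(164.23242603901514), 'spread': array([162.91852433, 165.53277407]), 'theta': np.float64(0.7001411756880755), 'brush_off': np.float64(-31.136476625917002)} [616.55109394  11.89943284 259.55159753]
```

```bash
python3 -m jog '0 0.04 0 0 0 0 1; 0 0.04 0 0 0 0 1; 0 0.04 0 0 0 0 1; 0 0.04 0 0 0 0 1; 0 0 0 0 0 0 1';python3 - <<'E'
from h import *
print(boom(215,262,180,210), sense()["tool_pos"])
s=snapshot("side");cv2.imwrite("pics/side3.png",cv2.resize(s["img"][130:290,190:350],None,fx=3.4,fy=3.4,interpolation=2)[:,:,::-1])
E
```

```text
time: 5.45
tool_pos: [616.6, 28.2, 259.7]
tcp_rot: [180.0, -0.0, -180.0]
ft_force: [-0.4, -0.2, 1.3]
finger_gap: -0.2
grip_force: 0.0
{'n': 169, 'rmin': np.float64(147.14755168880555), 'rmax': np.float64(242.2172497268153), 'deg': np.float64(157.72522503094478), 'spread': array([151.79239402, 159.12222754]), 'theta': np.float64(0.8137132583679973), 'brush_off': np.float64(-8.592418213952524)} [616.61256811  28.06278974 259.65588177]
```

View pics/side3.png

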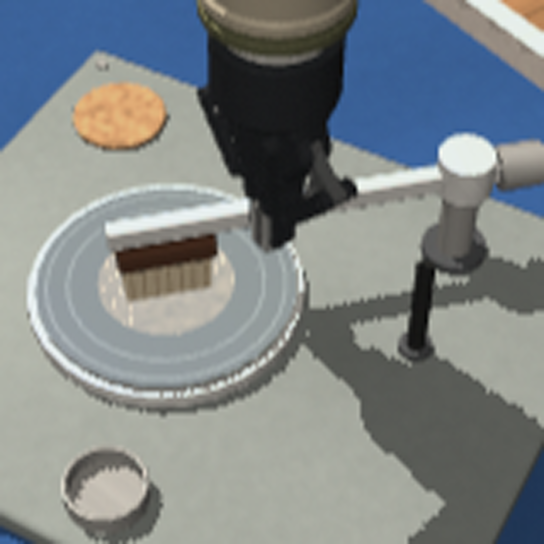

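```bash
python3 -m jog '0 0.025 0 0 0 0 1; 0 0.02 0 0 0 0 1; 0 0 0 0 0 0 1';python3 - <<'E'
from h import *
print(boom(218,262,192,210), sense()["tool_pos"])
s=snapshot("top");cv2.imwrite("pics/top4.png",cv2.resize(s["img"][90:260,190:360],None,fx=3.2,fy=3.2,interpolation=2)[:,:,::-1])
E
```

```text
time: 5.92
tool_pos: [616.7, 32.3, 259.8]
tcp_rot: [180.0, 0.0, -180.0]
ft_force: [-0.2, -1.3, 0.0]
finger_gap: 0.2
grip_force: 0.3
{'n': 80, 'rmin': np.float64(169.86863481809192), 'rmax': np.float64(233.77657650639074), 'deg': np.float64(156.74710733816917), 'spread': array([155.57584112, 157.72639151]), 'theta': np.float64(0.8307846325789421), 'brush_off': np.float64(-5.2037504330799935)} [616.64836706  32.32153762 259.66679555]
```

View pics/top4.png

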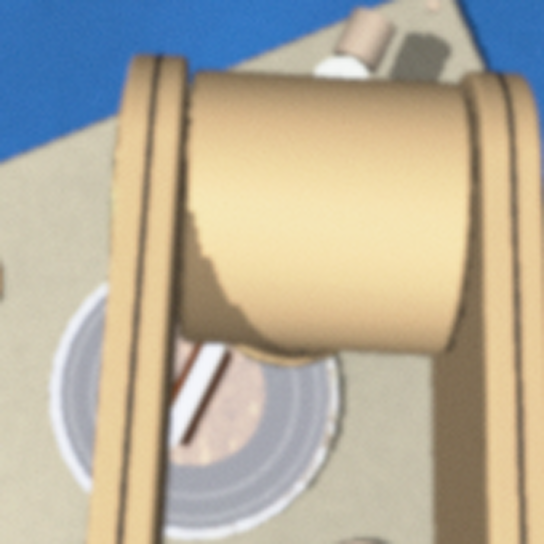

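The bar is visible in the gap at crop (170–225, 345–440), between the arm's parts. I'll measure it there.

```bash
python3 - <<'E'
from h import *
s=snapshot("top");im=s["img"]
asp=np.arctan2(*(S0-P0)[::-1])
for v in range(199,224,2):
    x=np.nonzero((im[v,243:264].min(1)>215))[0]+243
    if len(x):
        q=ray(s,x.mean(),v,101)[:2]-P0;a=np.arctan2(q[1],q[0]);print(v,x.min(),x.max(),np.hypot(*q).round(),round(.857-(a-asp),4))
E
```

```text
199 254 258 172.0 0.8563
201 253 258 175.0 0.8517
203 252 257 180.0 0.852
205 250 256 184.0 0.8569
207 250 255 188.0 0.8526
209 249 254 192.0 0.8528
211 248 253 196.0 0.8531
213 247 252 201.0 0.8533
215 246 251 205.0 0.8536
217 245 250 209.0 0.8538
219 244 249 213.0 0.854
221 244 248 217.0 0.8504
223 244 247 221.0 0.8468
```

Top view gives 0.853 and side view 0.831; both are within tolerance. I'll nudge it 1.5 mm further in, wait over a second, back off and check.

```bash
python3 -m jog '0 0.015 0 0 0 0 1; 0 0 0 0 0 0 1; 0 0 0 0 0 0 1; 0 0 0 0 0 0 1; 0 0 0 0 0 0 1';python3 -m jog '0 0 0 0 0 0 1; 0 0 0 0 0 0 1; 0 0 0 0 0 0 1; 0 0 0 0 0 0 1; 0 0 0 0 0 0 1'; python3 -m jog '0 -0.1 0 0 0 0 1; 0 -0.3 0 0 0 0 1; 0 0 -0.5 0 0 0 1; 0 -0.6 -0.2 0 0 0 1; 0 -0.6 0 0 0 0 1'; python3 -m jog '0 -0.6 0 0 0 0 1; 0 0 0 0 0 0 1'; python3 - <<'E'
from h import *
s=snapshot("top");im=s["img"]
asp=np.arctan2(*(S0-P0)[::-1])
for v in range(135,224,8):
    x=np.nonzero((im[v,235:290].min(1)>215))[0]+235
    if len(x):
        q=ray(s,x.mean(),v,101)[:2]-P0;a=np.arctan2(q[1],q[0]);print(v,x.min(),x.max(),np.hypot(*q).round(),round(.857-(a-asp),4))
print(boom(218,262,192,210))
cv2.imwrite("pics/top5.png",cv2.resize(im[70:290,130:410],None,fx=2,fy=2,interpolation=2)[:,:,::-1])
E
```

```text
time: 6.7
tool_pos: [616.7, 33.7, 259.7]
tcp_rot: [-180.0, -0.0, 180.0]
ft_force: [-0.1, -0.7, 0.4]
finger_gap: -0.3
grip_force: 0.3
time: 7.32
tool_pos: [616.7, 33.7, 259.7]
tcp_rot: [-180.0, 0.0, 180.0]
ft_force: [0.8, -1.3, -0.5]
finger_gap: -0.4
grip_force: 0.3
time: 7.95
tool_pos: [617.4, -127.1, 332.9]
tcp_rot: [-179.9, 0.3, -179.9]
ft_force: [0.8, 0.4, -0.5]
finger_gap: -0.1
grip_force: 0.0
time: 8.2
tool_pos: [615.8, -190.5, 329.5]
tcp_rot: [-179.9, 0.0, 179.7]
ft_force: [-0.1, 0.8, -0.2]
finger_gap: -0.0
grip_force: 0.0
135 285 289 36.0 0.8709
143 281 285 53.0 0.8689
151 277 281 70.0 0.8679
159 273 277 87.0 0.8673
167 268 273 105.0 0.875
175 264 270 122.0 0.8666
183 260 266 139.0 0.8664
191 256 262 156.0 0.8662
199 253 257 172.0 0.8661
207 249 253 189.0 0.866
215 245 249 206.0 0.8659
223 241 245 223.0 0.8658
{'n': 64, 'rmin': np.float64(178.08641844233185), 'rmax': np.float64(233.2971944256189), 'deg': np.float64(156.2594308189356), 'spread': array([155.07910847, 157.14614579]), 'theta': np.float64(0.8392961935242332), 'brush_off': np.float64(-3.5142055854396994)}
```

View pics/top5.png

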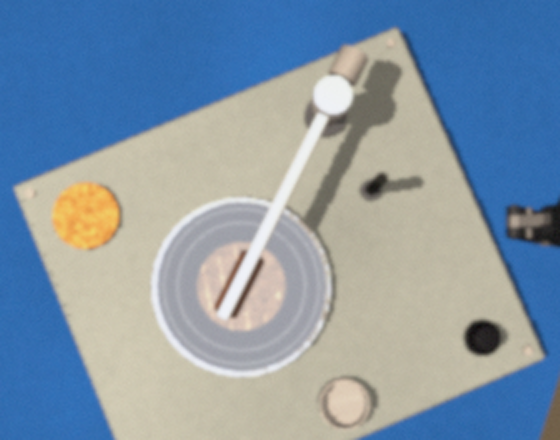

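The brush stands free at 0.866 (about 2 mm off centre) with nothing else moved. Now I go over to the inner side and push back out.

```bash
python3 -m jog '0 0.59 0 0 0 0 1; 0 0.59 0 0 0 0 1; 0 0.59 0 0 0 0 1; 0 0.59 0 0 0 0 1; 0 0.59 0 0 0 0 1'; python3 -m jog '0 0 0 0 0 0 1; 0 0 0 0 0 0 1'
```

```text
time: 8.93
tool_pos: [615.7, 113.0, 329.6]
tcp_rot: [180.0, 0.0, -179.9]
ft_force: [0.3, -0.2, -0.1]
finger_gap: 0.2
grip_force: 0.0
time: 9.18
tool_pos: [616.2, 110.6, 329.4]
tcp_rot: [-180.0, -0.0, -179.9]
ft_force: [0.0, -0.7, 0.3]
finger_gap: -0.1
grip_force: 0.0
```

Lower by 70, then push 10 mm per row: 110 → −20 and look at the force.

```bash
python3 -m jog '0 0 0.35 0 0 0 1; 0 0 0.35 0 0 0 1; 0 0 0 0 0 0 1; 0 -0.1 0 0 0 0 1; 0 -0.1 0 0 0 0 1'; python3 -m jog '0 -0.1 0 0 0 0 1; 0 -0.1 0 0 0 0 1; 0 -0.1 0 0 0 0 1; 0 -0.1 0 0 0 0 1; 0 -0.1 0 0 0 0 1';python3 -m jog '0 -0.1 0 0 0 0 1; 0 -0.1 0 0 0 0 1; 0 -0.1 0 0 0 0 1; 0 -0.1 0 0 0 0 1; 0 -0.1 0 0 0 0 1'; python3 -m jog '0 -0.08 0 0 0 0 1; 0 -0.07 0 0 0 0 1; 0 0 0 0 0 0 1'
```

```text
time: 9.8
tool_pos: [617.6, 88.3, 261.8]
tcp_rot: [-180.0, 0.2, 180.0]
ft_force: [-1.2, 0.2, -0.5]
finger_gap: 0.1
grip_force: 0.0
time: 10.42
tool_pos: [616.5, 38.8, 259.2]
tcp_rot: [180.0, -0.0, -180.0]
ft_force: [-1.1, 1.4, -0.8]
finger_gap: 0.2
grip_force: 0.8
time: 11.05
tool_pos: [616.9, -11.3, 259.6]
tcp_rot: [180.0, 0.0, 180.0]
ft_force: [-0.4, 2.4, 0.7]
finger_gap: -0.1
grip_force: 0.9
time: 11.42
tool_pos: [616.6, -26.3, 259.5]
tcp_rot: [-180.0, -0.0, 180.0]
ft_force: [-0.3, -0.3, -0.4]
finger_gap: -0.2
grip_force: 0.0
```

Expected contact is near −37 to −42, so I continue in small steps and watch Fy.

```bash
python3 -m jog '0 -0.03 0 0 0 0 1; 0 -0.03 0 0 0 0 1; 0 -0.02 0 0 0 0 1; 0 0 0 0 0 0 1'; python3 -m jog '0 -0.01 0 0 0 0 1; 0 -0.01 0 0 0 0 1;0 0 0 0 0 0 1'; python3 -m jog '0 -0.01 0 0 0 0 1; 0 0 0 0 0 0 1'
```

```text
time: 11.92
tool_pos: [616.7, -33.7, 259.5]
tcp_rot: [-180.0, -0.0, 180.0]
ft_force: [-0.2, 0.9, -0.8]
finger_gap: 0.1
grip_force: 0.2
time: 12.3
tool_pos: [616.6, -35.6, 259.4]
tcp_rot: [-180.0, -0.0, 180.0]
ft_force: [-0.3, 1.5, -0.2]
finger_gap: 0.2
grip_force: 0.4
time: 12.55
tool_pos: [616.7, -36.7, 259.5]
tcp_rot: [-180.0, -0.0, 180.0]
ft_force: [0.3, 1.3, -0.3]
finger_gap: -0.2
grip_force: 0.4
```

```bash
for i in 1; do python3 -m jog '0 -0.01 0 0 0 0 1; 0 -0.01 0 0 0 0 1; 0 0 0 0 0 0 1'; python3 -m jog '0 -0.01 0 0 0 0 1; 0 0 0 0 0 0 1'; python3 -m jog '0 -0.01 0 0 0 0 1; 0 0 0 0 0 0 1'; done | grep -E 'tool_pos|ft'
```

```text
tool_pos: [616.7, -38.7, 259.4]
ft_force: [0.7, 1.0, 0.6]
tool_pos: [616.7, -39.7, 259.5]
ft_force: [0.0, 0.3, -0.6]
tool_pos: [616.7, -40.7, 259.5]
ft_force: [0.7, 0.4, 1.4]
```

```bash
(python3 -m jog '0 -0.01 0 0 0 0 1; 0 0 0 0 0 0 1'; python3 -m jog '0 -0.01 0 0 0 0 1; 0 0 0 0 0 0 1'; python3 -m jog '0 -0.01 0 0 0 0 1; 0 0 0 0 0 0 1') | grep -E 'tool_pos|ft'; python3 - <<'E'
from h import *
s=snapshot("top");im=s["img"]
asp=np.arctan2(*(S0-P0)[::-1])
for v in range(130,236,8):
    x=np.nonzero((im[v,290:350].min(1)>215))[0]+290
    if len(x):
        q=ray(s,x.mean(),v,101)[:2]-P0;a=np.arctan2(q[1],q[0])%(2*np.pi);print(v,x.min(),x.max(),np.hypot(*q).round(),round(.857-(a-asp),4))
E
```

```text
tool_pos: [616.7, -41.4, 259.5]
ft_force: [0.4, 2.3, -0.5]
tool_pos: [616.7, -41.9, 259.4]
ft_force: [1.1, 6.9, 0.2]
tool_pos: [616.7, -42.3, 259.4]
ft_force: [0.4, 9.2, -0.0]
210 333 338 190.0 0.0016
218 337 341 206.0 0.0016
226 340 345 222.0 0.0016
```

The force rises to 9 N, so the boom is on its stop, and the measured angle is 0.002 rad. I back off straight inward, rise and check.

```bash
python3 -m jog '0 0 0 0 0 0 1; 0 0.05 0 0 0 0 1; 0 0.3 0 0 0 0 1; 0 0 -0.5 0 0 0 1; 0 0.4 -0.3 0 0 0 1'; python3 -m jog '0 0.6 0 0 0 0 1; 0 0.6 0 0 0 0 1; 0 0.6 0 0 0 0 1; 0 0 0 0 0 0 1; 0 0 0 0 0 0 1'; python3 - <<'E'
from h import *
s=snapshot("top");im=s["img"]
asp=np.arctan2(*(S0-P0)[::-1])
for v in range(130,236,15):
    x=np.nonzero((im[v,290:350].min(1)>215))[0]+290
    if len(x):
        q=ray(s,x.mean(),v,101)[:2]-P0;a=np.arctan2(q[1],q[0])%(2*np.pi);print(v,x.min(),x.max(),np.hypot(*q).round(),round(.857-(a-asp),4))
cv2.imwrite("pics/top6.png",cv2.resize(im[70:290,130:410],None,fx=2,fy=2,interpolation=2)[:,:,::-1])
E
```

```text
time: 14.85
tool_pos: [617.2, 29.8, 341.7]
tcp_rot: [-179.9, 0.1, 179.8]
ft_force: [1.0, -0.4, 1.0]
finger_gap: 0.2
grip_force: 0.0
time: 15.48
tool_pos: [616.7, 211.2, 339.3]
tcp_rot: [-179.9, -0.0, -180.0]
ft_force: [-0.3, -1.0, -0.0]
finger_gap: -0.4
grip_force: 0.0
130 298 303 24.0 -0.0004
190 324 329 149.0 0.0044
205 331 336 180.0 -0.0003
220 337 342 210.0 0.0047
```

View pics/top6.png

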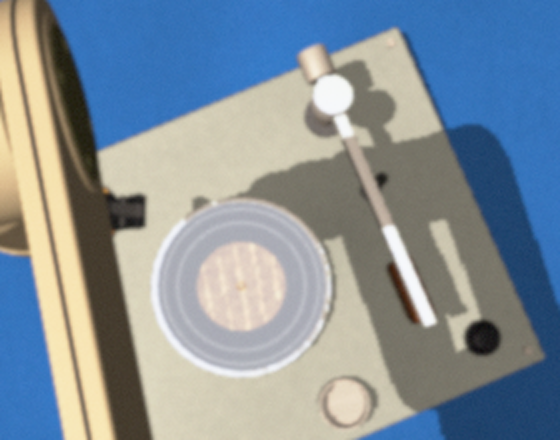

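The boom rests on its post at about 0.002 rad; the record, cap and knob are where they were, and the robot is clear.

```bash
python3 -c "from bench import *; print(hand_in())"
```

```text
the job is handed in; nothing more can be done
None
```

The sweep is done and handed in, with no verdict returned: the brush stood over a second about 2 mm from the spindle by the top camera, then the boom went back against its stop post (about 0.002 rad). The record, knob and cap look unmoved; the arm hid the cork pad in the last picture, but it had not moved in the one before the return push.

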